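# Square the grinder's catch tray into its bay and latch it

### The job

The grinder's catch tray was left askew on the counter. Slide it along the counter, without lifting it, until it sits square and flush in the corner between the side of the grinder's foot and the low steel fence rail; then swing the small raised hold-down lever on the rail's head down over the tray's rim as far as it goes. Leave the other things on the counter undisturbed.

Things in the scene. Friction and masses are not known exactly. Their poses are not given: they have to be found in the camera images.
- grinder: Fixed burr grinder with a corner bay at its side. Origin: the bay's inside corner, on the counter; the bay is x < 0, y > 0 of this frame. x: from the bay towards the fence rail (roughly away from the robot); y: from the grinder's foot into the bay; z up. The foot (180 x 200, 85 high) has its flat side face in the plane y = 0, from x = -120 to x = 60
- rail_end (a point): Free end of the low steel fence rail, top edge of the face that looks into the bay: grinder x = 0, y = 100, height 30. The rail's face is the plane x = 0; it is 8 thick and runs from the foot (y = 0) to y = 100. Behind it, at x = 8 to 32, y = 26 to 54, stands the lever's head, 67 high
- hopper_top (a point): Top centre of the grinder's tower and clear hopper, 140 across, 379 above the counter, at grinder x = -30, y = -125 (its surface is 55 back from the foot's face); a small chute reaches out to 25 behind the foot's face at height 185 to 215
- catch_tray: Loose black plastic open-topped catch tray, 90 (its x) by 110 (its y) by 45 high, walls 4 thick, about 0.2 kg. Origin: centre of its underside. When home, its axes are parallel to the grinder's, its +x face lies flat on the fence rail and its -y face flat on the foot
- tray_corner (a point): The +x, -y lower outer corner of the catch tray, the one that belongs in the bay's corner
- lever (a joint): Hold-down lever, angle in rad: 0 = fully down, level, reaching along the grinder's -x over the tray; grows as its free end is raised, to 1.4 nearly upright. Starts raised, stays where it is left (stiff pivot). Steel arm 12 wide, 8 thick. A toe under it, 36 from the pivot, drops 19 below the arm's axis and goes inside the tray's rim
- lever_pivot (a point): Pivot of the lever, axis parallel to the grinder's y, at x = 20, y = 40, height 56 in the grinder's frame
- lever_tip (a point): Free end of the lever, 82 from the pivot; at height 56 when fully down. The last 20 are a black tab, 18 wide and 10 thick
- bamboo_tray: bystander: low bamboo tray 200 x 260, rim 22 high, off to the left; origin under its centre
- tamper: bystander: steel espresso tamper, round base 58 across, 90 high, standing in the bamboo tray; origin under its base
- bellows_cap: bystander: dark ribbed silicone bellows cap, 72 across, 52 high; origin under its centre
- espresso_cup: bystander: small glass espresso cup, 62 across, 62 high; origin under its centre
- milk_jug: bystander: steel milk jug with a side handle, 80 across, 95 high; origin under its centre
- canister: bystander: grey plastic canister, 114 across, 157 high, with a flip-top latch; origin under its centre
- brush: bystander: grinder brush with wooden handle, about 170 long, lying flat; origin under its middle
- dosing_ring: bystander: low steel puck 60 across and 28 high, lying in the bamboo tray; origin under its centre

How it is judged:
On the way, in this order (a step that is already met when the one before it is completed fails the run):
1. the catch tray sits square and flush in the bay's corner while the lever is still raised (x of tray_corner in the frame of grinder between -0.003 and 0.003 m and y of tray_corner in the frame of grinder between -0.003 and 0.003 m and angle between the x axis of catch_tray and the x axis of grinder, either way round below 0.03 rad and angle between catch_tray's own z axis and vertical below 0.05 rad and value of joint lever above 0.5 rad), for 0.2 s.
2. the hold-down lever is fully down (value of joint lever below 0.08 rad), for 0.2 s.
At the end, for the whole second after the job is handed in: The tray stands at rest on the counter with its corner within 3 mm of the bay's corner along both the rail's and the foot's normals, turned less than 0.03 rad from square and level, and the lever is down to within 0.08 rad of its stop (x of tray_corner in the frame of grinder between -0.003 and 0.003 m and y of tray_corner in the frame of grinder between -0.003 and 0.003 m and angle between the x axis of catch_tray and the x axis of grinder, either way round below 0.03 rad and angle between catch_tray's own z axis and vertical below 0.05 rad and height (world z) of catch_tray below 0.004 m and value of joint lever below 0.08 rad and linear speed of catch_tray below 0.01 m/s); the robot touches nothing.
It fails at once if the catch tray is lifted more than 20 mm off the counter, or tipped by more than 0.4 rad (height (world z) of catch_tray above 0.02 m or angle between catch_tray's own z axis and vertical above 0.4 rad).
It fails at once if a bystander is moved by more than 25 mm (distance of any of tamper, bellows_cap, espresso_cup, milk_jug, canister, brush, dosing_ring from where it was at the start of the episode above 0.025 m).
It fails at once if a standing bystander is tipped over (angle between any of tamper, bellows_cap, espresso_cup, milk_jug, canister, dosing_ring's own z axis and vertical above 0.5 rad).
It also fails if it takes over 62 s, if anything falls off the work surface, if the arm or the gripper's body presses on something with over 40 N, if the wrist force passes 120 N, or if a joint passes its speed limit or range.

### The arm

A 7-joint arm with a two-finger parallel gripper is mounted at the origin on the work surface. World frame = base frame: x ahead of the robot, y to its left, z up, the work surface at z = 0. Lengths are in m, angles in rad, forces in N, time in s.
With the tool pointing down it reaches from about 0.425 to 0.825 m from the base axis. Payload 3.6 kg.
Tool frame: the origin (TCP) lies midway between the tips of the shut fingers; the grasp point (between the pads) lies 19 mm behind it; x points along the fingers, y is the direction in which the jaws open and shut, and the axes are right-handed (so a half turn about x gives the same grasp; the last joint's range is limited). The gripper opens to 85 mm and grips with 20 to 120 N. Pads are 22 mm wide; open, the fingers measure 114 mm over their backs; the gripper's body (76 mm by 85 mm) begins 54 mm behind the grasp point. The pads swing forward as they close: fully open they stand 13 mm farther back than shut.
Start: joints at [1.103, 0.615, -0.013, 1.423, 0.008, 1.103, -0.04], TCP at [0.278, -0.588, 0.231] pointing down, gripper open.
Joint ranges: [-3.12, 3.12], [-0.3, 2.06], [-1.34, 1.32], [0.26, 2.42], [-1.36, 4.5], [0.01, 1.98], [-2.84, 2.84]. Speed limits (rad/s): [2.79, 2.79, 3.14, 3.14, 3.14, 3.14, 3.14].

### API

Orientations are given as a unit quaternion [w, x, y, z].
In Python, from cell import arm, eyes, job gives the robot as it stands.
- The arm moves only by the tool jog_arm, never from a script. Its argument "plan" is a list of rows, each an object of numbers: "dx", "dy", "dz": the shift along the tool's x, y, z in m; "ax", "ay", "az": the turn, a rotation vector about the tool's x, y, z in rad; "fingers": the opening, from 0 (shut) to 1 (fully open). A call has 1 to 20 rows; each row shifts and turns the commanded pose from where the row before left it, along the tool's axes as they then stand; what a row does not reach is not made up. A row lasts 1/8 s, in which the tool goes at most 62.5 mm and 10.7 degrees, less where a joint would pass 70% of its speed; a pose out of reach is approached as far as the arm can. A call is refused whole if a number of a shift passes 0.0625 or a number of a turn 0.188, either way. A call with a gripper value outside its range is refused whole. The fingers move at their own pace and stop on an object; "grip_force" is the grip in N (left out, the last holds). Time passes only in rows, so rows that do not move let the fingers close. It gives the time, the measured TCP pose, the force and the opening at its end, in the units of the state.
- arm.state(): the state, without advancing time (a new reading comes with each control period).
- eyes.snapshot(name): name is "scene" or "side" or "wrist"; returns a dict with "color" (400x640x3 uint8, blue, green, red), "range_z" (400x640 float32, m along the optical axis (not along the pixel's ray), 0 where there is no reading), "intrinsics" (3x3 intrinsics, pixels), "k1" (the pictures are not rectified: a ray, as slopes to the right and down, at radius r is drawn at 1 + k1 r^2 times it, then the intrinsics apply), "extrinsics" (4x4, takes a point from camera to world coordinates). Camera axes: x right, y down, z forward; pixel columns grow to the right and rows downward; lengths in m; the calibration is good to about 2 mm. A picture is of the moment at which its call begins.
- job.close_job(): hands the job in, once; it reports no verdict.
The state is a dict: "time": time; "joint_positions": joint angles; "joint_vel": joint speeds; "tau": joint torques, N m; "tcp_pos": TCP position; "ee_rot": TCP orientation; "ft_force": force on the tool from outside, world axes, zero at the start; "moment": the same for the moment, N m; "width": finger opening in m.
Only numpy, scipy, OpenCV 4.12 (cv2) and the standard library are available. Lean on these libraries where they do the work, as an engineer would, in place of code of your own. Each camera call takes 0.05 s, during which the arm holds its last target. There are 200 camera calls.

## Working session

There is one attempt and no reset: what is moved stays moved. The work goes in short steps, Python scripts to look and compute and a tool call to move; the robot and the scene stay as the last step left them, time stands still between calls to the robot, and variables do not carry over. Pictures are saved under pics/ and viewed, about 8 in all and at most 12, crops included, and the job is handed in when it is done.

Besides the shell and the picture viewer there is one more tool, called after ">>>" as a command line: name --argument value ..., lists and objects as JSON in quotes. jog_arm: Moves the arm, as the interface text tells. Its arguments: {"type":"object","properties":{"plan":{"type":"array","items":{"type":"object","properties":{"dx":{"type":"number"},"dy":{"type":"number"},"dz":{"type":"number"},"ax":{"type":"number"},"ay":{"type":"number"},"az":{"type":"number"},"fingers":{"type":"number"}}}},"grip_force":{"type":"number"}},"required":["plan"]}

```bash
ls; mkdir -p pics; cat > h.py <<'E'
import numpy as np, cv2
from cell import arm, eyes, job
def snap(n):
    s=eyes.snapshot(n); np.savez(f'{n}.npz',**{k:np.array(v) for k,v in s.items()}); return s
def load(n): return dict(np.load(f'{n}.npz'))
def world(s):
    K=np.array(s['intrinsics']);h,w=s['range_z'].shape
    d=np.array([float(s['k1']),0,0,0])
    u,v=np.meshgrid(np.arange(w),np.arange(h))
    p=cv2.undistortPoints(np.stack([u,v],-1).reshape(-1,1,2).astype(float),K,d).reshape(h,w,2)
    z=s['range_z'][...,None]; c=np.concatenate([p*z,z],-1)
    E=np.array(s['extrinsics']); W=c@E[:3,:3].T+E[:3,3]; W[s['range_z']==0]=np.nan
    return W
E
python3 - <<'E'
from h import *
for n in('scene','side'):
    s=snap(n); cv2.imwrite(f'pics/{n}0.png',s['color']); print(n,s['extrinsics'],s['intrinsics'],s['k1'])
print(arm.state())
E
```

```text
pics
scene [[-0.63037579  0.57461363 -0.52196317  1.38456675]
 [ 0.77619972  0.47681421 -0.41250722  0.61991526]
 [ 0.01184719 -0.66518223 -0.74658707  1.37687955]
 [ 0.          0.          0.          1.        ]] [[412.41807449   0.         321.49849691]
 [  0.         412.41807449 205.25692723]
 [  0.           0.           1.        ]] -0.099792615855519
side [[-0.85893196 -0.26759162  0.43661267 -0.09459891]
 [-0.51194922  0.42873803 -0.74437336  1.11781662]
 [ 0.01199562 -0.86288958 -0.50525011  1.0044856 ]
 [ 0.          0.          0.          1.        ]] [[446.39079247   0.         319.80392663]
 [  0.         446.39079247 206.16601095]
 [  0.           0.           1.        ]] -0.10090978645630934
{'time': 0.1, 'joint_positions': array([ 1.10247424,  0.61582656, -0.01263415,  1.42476592,  0.00810483,
        1.10342794, -0.04042104]), 'joint_vel': array([-4.59543364e-04, -3.16784911e-03,  1.47414844e-04, -1.93932089e-03,
        1.93124813e-03, -5.92688026e-05,  3.72181117e-04]), 'tau': array([ 7.69298167e-04, -4.70384824e+01,  2.59817485e-01, -1.71571952e+01,
        1.00566712e-02,  5.83816276e-03,  2.43362024e-05]), 'tcp_pos': array([ 0.2776466 , -0.58693521,  0.23024229]), 'ee_rot': array([-0.15414308, -0.68972468, -0.15577947,  0.69011052]), 'ft_force': array([-0.60627731, -0.36553143, -0.37143068]), 'moment': array([0.02535826, 0.01021045, 0.0061857 ]), 'width': 0.08536081667624473}
```

View pics/scene0.png

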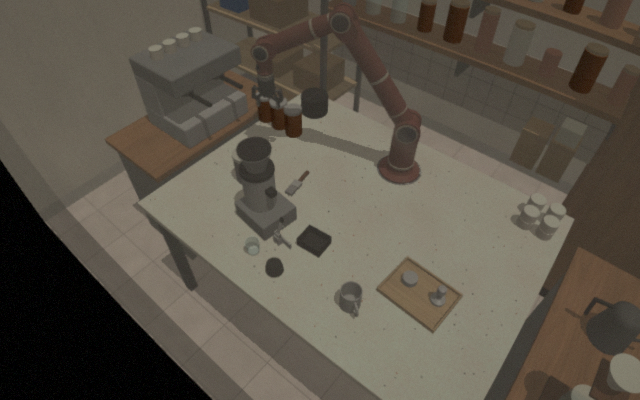

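View pics/side0.png

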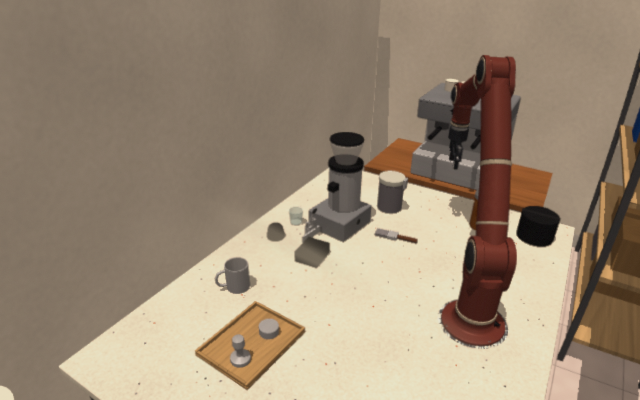

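The scene view shows the tray at about (314,241), the lever head at (281,236), the foot at (265,210), the cup at (252,247) and the cap at (274,267). The side view shows the tray at (312,250). Next I'll measure from the clouds.

```bash
python3 - <<'E'
from h import *
cs=[];hs=[]
for n in('scene','side'):
    s=load(n);W=world(s).reshape(-1,3);C=s['color'].reshape(-1,3)
    g=np.isfinite(W[:,0]);W=W[g];C=C[g]
    print(n,'table z',np.median(W[(abs(W[:,2])<.02)&(W[:,0]>.3)&(W[:,0]<.9)&(abs(W[:,1])<.5)][:,2]))
    cs.append(W);hs.append(C)
r={'scene':[('tray',314,241),('foot',262,203),('leverhd',281,236),('jug',350,293),('cap',274,267),('cup',252,247),('brush',298,183),('bamboo',420,293)],'side':[('tray',312,250),('foot',345,215),('lever',312,230)]}
for n in r:
    W=world(load(n))
    for nm,u,v in r[n]: print(n,nm,W[v,u].round(3))
# top down crops enlarged
s=load('scene');a=cv2.resize(s['color'][170:285,225:345],None,fx=6.6,fy=5.2*1,interpolation=cv2.INTER_CUBIC)
cv2.imwrite('pics/c1.png',cv2.convertScaleAbs(a[:598],alpha=1.8))
# height map, 2 mm cells, max z
x0,y0=.4,-.55;N=300;H=[]
for W in cs:
    h=np.full((N,N),np.nan);i=((W[:,0]-x0)/.002).astype(int);j=((W[:,1]-y0)/.002).astype(int)
    g=(i>=0)&(i<N)&(j>=0)&(j<N);o=np.argsort(W[g,2]);h[i[g][o],j[g][o]]=W[g,2][o];H.append(h)
im=[]
for h in H:
    k=np.where(np.isnan(h),0,np.clip(h/.1*230+25,0,255)).astype(np.uint8)
    im.append(cv2.resize(cv2.applyColorMap(k,cv2.COLORMAP_JET)[::-1,::-1],None,fx=1.33,fy=1.33,interpolation=0))
cv2.imwrite('pics/hm.png',np.hstack(im))
E
```

```text
scene table z nan
side table z -0.0007871915524871875
scene tray [1.245 0.503 1.133]
scene foot [1.245 0.45  1.137]
scene leverhd [1.245 0.468 1.11 ]
scene jug [1.244 0.539 1.096]
scene cap [1.245 0.454 1.05 ]
scene cup [1.245 0.426 1.057]
scene brush [1.245 0.49  1.185]
scene bamboo [1.245 0.589 1.152]
side tray [ 0.63  -0.063 -0.001]
side foot [ 0.579 -0.228  0.086]
side lever [ 0.682 -0.148  0.025]
  return _methods._mean(a, axis=axis, dtype=dtype,
  ret = ret.dtype.type(ret / rcount)
```

View pics/hm.png

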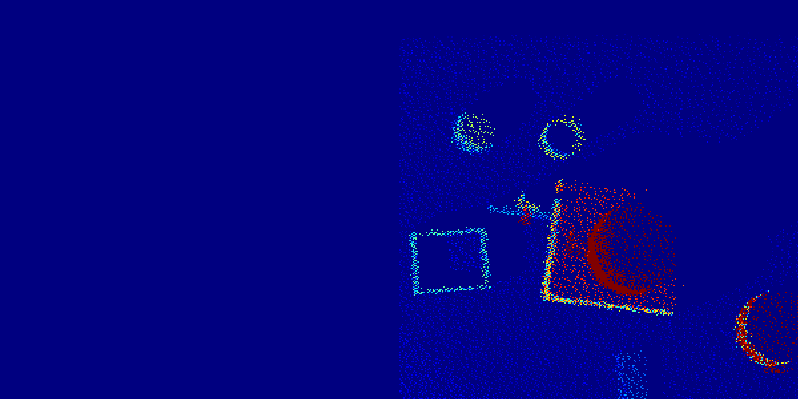

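View pics/c1.png

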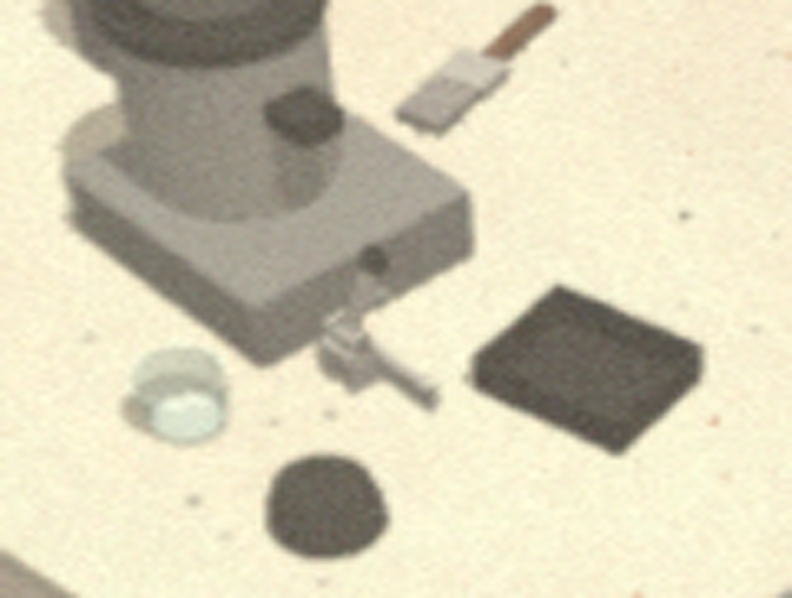

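The scene camera's depth is stuck at a constant value, so I can't use it. The side depth agrees with the known sizes (foot top at 0.086). I'll fit the poses from that.

```bash
cat >> h.py <<'E'
from scipy.optimize import least_squares
def fitL(P,o,L):  # not used
    pass
E
cat > fit.py <<'E'
from h import *
import sys
def fit(s=None,verb=1):
    W=world(s).reshape(-1,3);W=W[np.isfinite(W[:,0])]
    # side is seen from +x-ish/-y looking: rim points of the tray
    T=W[(abs(W[:,2]-.0445)<.004)&(W[:,0]>.5)&(W[:,0]<.72)&(W[:,1]>-.30)&(W[:,1]<.06)]
    F=W[(W[:,2]>.015)&(W[:,2]<.08)&(W[:,0]>.5)&(W[:,0]<.78)&(W[:,1]>-.25)&(W[:,1]<-.14)]
    return W,T,F
if __name__=='__main__':
    s=load('side');W,T,F=fit(s)
    T=T[T[:,1]>-.1]
    c,sz,an=cv2.minAreaRect(T[:,:2].astype(np.float32));print('tray rect',c,sz,an,len(T))
    # foot top outline
    G=W[(abs(W[:,2]-.085)<.003)&(W[:,0]>.5)&(W[:,0]<.78)&(W[:,1]>-.40)&(W[:,1]<-.14)]
    # foot side face y=0 : vertical face points, and front x=-120 face
    def cost(p):
        c,s_=np.cos(p[2]),np.sin(p[2]);d=F[:,:2]-p[:2];gx=d@[c,s_];gy=d@[-s_,c]
        m=(gx>-.115)&(gx<-.005)&(abs(gy)<.012);return m,gx,gy
    from scipy.optimize import least_squares
    p=np.array([.672,-.181,-.108])
    for _ in range(5):
        m,gx,gy=cost(p)
        def f(q):
            c,s_=np.cos(q[1]),np.sin(q[1]);return ((F[m,:2]-p[:2])@[-s_,c]-q[0])
        q=least_squares(f,[0,p[2]],loss='soft_l1',f_scale=.002).x
        p=np.array([p[0]-np.sin(q[1])*q[0],p[1]+np.cos(q[1])*q[0],q[1]])
    print('foot face',p,m.sum(),np.std(f(q)))
    c,s_=np.cos(p[2]),np.sin(p[2])
    d=W-np.r_[p[:2],0];gx=d[:,:2]@[c,s_];gy=d[:,:2]@[-s_,c];z=W[:,2]
    m=(z>.083)&(z<.088)&(gy<0)&(gy>-.2)&(gx<.1)&(gx>-.2);print('top gx range',np.percentile(gx[m],[.5,1,2,98,99,99.5]),'gy max',np.percentile(gy[m],[98,99.5]))
    m=(z>.01)&(z<.075)&(gy<-.02)&(gy>-.15)&(gx<-.09)&(gx>-.15);print('front gx',np.percentile(gx[m],[5,50,95]),m.sum())
    m=(z>.01)&(z<.028)&(gy<.098)&(gy>.01)&(gx>-.03)&(gx<.03);print('rail face gx',np.percentile(gx[m],[5,25,50,75,95]),m.sum())
    m=(z>.01)&(z<.033)&(gy<.13)&(gy>.05)&(gx>-.03)&(gx<.03);print('rail end gy',np.percentile(gy[m],[90,98]))
    m=(z>.06)&(gy<.07)&(gy>.02)&(gx>-.1)&(gx<.06);print('lever\n',np.c_[gx,gy,z][m].round(3))
    for nm,u,v in [('jug',237,275),('cap',276,231),('cup',296,214),('canister',391,195)]:print(nm,world(s)[v,u].round(3))
E
python3 fit.py; python3 -c "
from h import *
from scipy.spatial.transform import Rotation as R
q=arm.state()['ee_rot'];print(R.from_quat(np.r_[q[1:],q[0]]).as_matrix().round(3))"
```

```text
tray rect (0.6081883907318115, -0.025481898337602615) (0.09200458228588104, 0.11583797633647919) 4.438291549682617 85
foot face [ 0.67168958 -0.18351114 -0.12299207] 329 0.003237034335337741
top gx range [-0.12007112 -0.1193766  -0.11814149  0.0504724   0.05220962  0.05285702] gy max [-0.00353129 -0.00186118]
front gx [-0.12317727 -0.11972403 -0.11670805] 234
rail face gx [-0.00134169  0.00086351  0.00223214  0.00598853  0.02396591] 81
rail end gy [0.09871692 0.10950626]
lever
 [[-0.009  0.038  0.133]
 [-0.006  0.041  0.129]
 [-0.014  0.044  0.133]
 [-0.014  0.038  0.13 ]
 [-0.01   0.051  0.13 ]
 [-0.008  0.043  0.126]
 [-0.013  0.043  0.128]
 [-0.012  0.035  0.123]
 [ 0.001  0.043  0.118]
 [-0.01   0.051  0.125]
 [-0.011  0.046  0.124]
 [-0.015  0.046  0.125]
 [-0.002  0.048  0.117]
 [-0.01   0.051  0.121]
 [-0.012  0.048  0.121]
 [-0.012  0.041  0.117]
 [ 0.001  0.043  0.109]
 [-0.012  0.054  0.119]
 [-0.009  0.043  0.112]
 [-0.001  0.046  0.107]
 [-0.003  0.043  0.106]
 [-0.004  0.037  0.103]
 [ 0.005  0.044  0.099]
 [ 0.001  0.044  0.1  ]
 [-0.006  0.046  0.104]
 [ 0.005  0.045  
[... 402 characters left out ...]
.041  0.084]
 [-0.011  0.04   0.084]
 [ 0.014  0.046  0.074]
 [ 0.011  0.044  0.074]
 [ 0.009  0.04   0.072]
 [ 0.012  0.03   0.066]
 [-0.007  0.047  0.082]
 [-0.008  0.042  0.08 ]
 [-0.01   0.038  0.079]
 [ 0.02   0.045  0.066]
 [ 0.014  0.046  0.068]
 [ 0.013  0.041  0.066]
 [ 0.012  0.036  0.064]
 [ 0.028  0.053  0.062]
 [ 0.022  0.055  0.065]
 [ 0.017  0.054  0.067]
 [ 0.021  0.044  0.06 ]
 [ 0.014  0.046  0.064]
 [ 0.015  0.057  0.064]
 [ 0.014  0.053  0.063]
 [ 0.012  0.048  0.061]
 [ 0.011  0.056  0.061]]
jug [0.71  0.274 0.075]
cap [ 0.787 -0.049  0.039]
cup [ 0.773 -0.17   0.059]
canister [ 0.485 -0.468  0.092]
[[-0.001  0.428 -0.904]
 [ 0.002 -0.904 -0.428]
 [-1.    -0.002  0.   ]]
```

>>> jog_arm --plan '[{"dy": -0.028, "dz": -0.0268}, {"dy": -0.028, "dz": -0.0268}, {"dy": -0.028, "dz": -0.0268}, {"dy": -0.028, "dz": -0.0268}, {"dy": -0.028, "dz": -0.0268}, {"dy": -0.028, "dz": -0.0268}, {"dy": -0.028, "dz": -0.0268}, {"dy": -0.028, "dz": -0.0268}, {"dy": -0.028, "dz": -0.0268}, {"dy": -0.028, "dz": -0.0268}, {"dy": -0.0165, "dz": -0.032}, {"dy": -0.0165, "dz": -0.032}, {"dy": -0.0165, "dz": -0.032}, {"dy": -0.0165, "dz": -0.032}, {"dy": -0.0165, "dz": -0.032}, {"dy": -0.0165, "dz": -0.032}, {"dy": -0.0165, "dz": -0.032}, {"dy": -0.0165, "dz": -0.032}, {"dy": -0.0165, "dz": -0.032}, {"dy": -0.0165, "dz": -0.032}]'

```text
invalid input
```

>>> jog_arm --plan '[{"ax": -0.144, "fingers": 0.6}, {"ax": -0.144, "fingers": 0.6}, {"ax": -0.144}, {"ax": -0.144}, {"ax": -0.144}, {"ax": -0.144}, {"ax": -0.144}, {}]'

```text
invalid input
```

```bash
cat >> h.py <<'E'
from scipy.spatial.transform import Rotation as R
G=np.array([.672,-.182,-.12])
def st():
    s=arm.state();q=s['ee_rot'];M=R.from_quat(np.r_[q[1:],q[0]]).as_matrix();p=s['tcp_pos']
    c,t=np.cos(G[2]),np.sin(G[2]);d=p[:2]-G[:2]
    print('t',round(s['time'],2),'tcp',p.round(4),'g',(d@[c,t]).round(4),(d@[-t,c]).round(4),'yaw_y',np.arctan2(M[1,1],M[0,1]).round(4),'F',s['ft_force'].round(1),'w',round(s['width'],4)); print(M.round(3)); return p,M
def goto(gx,gy,z):
    p,M=st();c,t=np.cos(G[2]),np.sin(G[2])
    w=np.r_[G[0]+gx*c-gy*t,G[1]+gx*t+gy*c,z];print('delta tool',(M.T@(w-p)).round(4))
E
python3 - <<'E'
from h import *
goto(-.082,.24,.012)
s=snap('wrist');cv2.imwrite('pics/w1.png',cv2.convertScaleAbs(s['color'],alpha=1.5))
W=world(s);print(np.nanmedian(W[...,2]),np.mean(s['range_z']>0),s['range_z'].std())
E
```

```text
t 0.1 tcp [ 0.2776 -0.5869  0.2302] g -0.343 -0.4492 yaw_y -1.1289 F [-0.6 -0.4 -0.4] w 0.0854
[[-0.001  0.428 -0.904]
 [ 0.002 -0.904 -0.428]
 [-1.    -0.002  0.   ]]
delta tool [ 0.2193 -0.4437 -0.5881]
0.0005176691469612194 0.99605078125 0.123256296
```

View pics/w1.png

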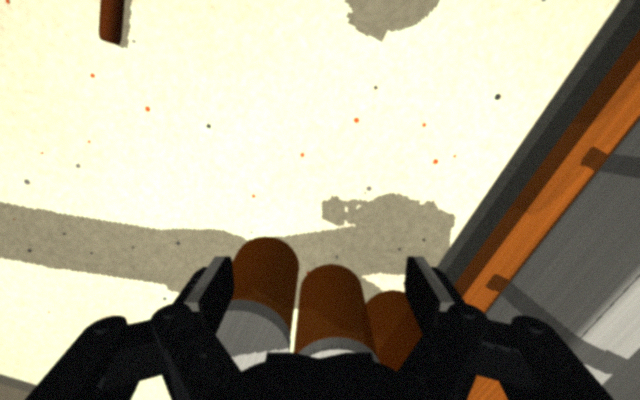

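Both calls were refused. I'll try a minimal row to find what format it accepts.

>>> jog_arm --plan '[{"dx": 0, "dy": -0.028, "dz": -0.0268, "ax": 0, "ay": 0, "az": 0, "fingers": 1}]'

```text
time: 0.28
tcp_pos: [0.2876, -0.5528, 0.2302]
ee_rot: [-0.153, -0.689, -0.153, 0.691]
ft_force: [1.0, 0.8, -0.4]
width: 0.0851
```

Rows need every key. I'll repeat the moves in full.

>>> jog_arm --plan '[{"dx": 0, "dy": -0.028, "dz": -0.0268, "ax": 0, "ay": 0, "az": 0, "fingers": 1}, {"dx": 0, "dy": -0.028, "dz": -0.0268, "ax": 0, "ay": 0, "az": 0, "fingers": 1}, {"dx": 0, "dy": -0.028, "dz": -0.0268, "ax": 0, "ay": 0, "az": 0, "fingers": 1}, {"dx": 0, "dy": -0.028, "dz": -0.0268, "ax": 0, "ay": 0, "az": 0, "fingers": 1}, {"dx": 0, "dy": -0.028, "dz": -0.0268, "ax": 0, "ay": 0, "az": 0, "fingers": 1}, {"dx": 0, "dy": -0.028, "dz": -0.0268, "ax": 0, "ay": 0, "az": 0, "fingers": 1}, {"dx": 0, "dy": -0.028, "dz": -0.0268, "ax": 0, "ay": 0, "az": 0, "fingers": 1}, {"dx": 0, "dy": -0.028, "dz": -0.0268, "ax": 0, "ay": 0, "az": 0, "fingers": 1}, {"dx": 0, "dy": -0.028, "dz": -0.0268, "ax": 0, "ay": 0, "az": 0, "fingers": 1}, {"dx": 0, "dy": -0.0165, "dz": -0.032, "ax": 0, "ay": 0, "az": 0, "fingers": 0.6}, {"dx": 0, "dy": -0.0165, "dz": -0.032, "ax": 0, "ay": 0, "az": 0, "fingers": 0.6}, {"dx": 0, "dy": -0.0165, "dz": -0.032, "ax": 0, "ay": 0, "az": 0, "fingers": 0.6}, {"dx": 0, "dy": -0.0165, "dz": -0.032, "ax": 0, "ay": 0, "az": 0, "fingers": 0.6}, {"dx": 0, "dy": -0.0165, "dz": -0.032, "ax": 0, "ay": 0, "az": 0, "fingers": 0.6}, {"dx": 0, "dy": -0.0165, "dz": -0.032, "ax": 0, "ay": 0, "az": 0, "fingers": 0.6}, {"dx": 0, "dy": -0.0165, "dz": -0.032, "ax": 0, "ay": 0, "az": 0, "fingers": 0.6}, {"dx": 0, "dy": -0.0165, "dz": -0.032, "ax": 0, "ay": 0, "az": 0, "fingers": 0.6}, {"dx": 0, "dy": -0.0165, "dz": -0.032, "ax": 0, "ay": 0, "az": 0, "fingers": 0.6}, {"dx": 0, "dy": -0.0165, "dz": -0.032, "ax": 0, "ay": 0, "az": 0, "fingers": 0.6}]'

```text
time: 2.65
tcp_pos: [0.6196, 0.067, 0.2309]
ee_rot: [-0.155, -0.69, -0.155, 0.69]
ft_force: [-0.1, -0.3, 0.1]
width: 0.0511
```

>>> jog_arm --plan '[{"dx": 0, "dy": 0, "dz": 0, "ax": -0.144, "ay": 0, "az": 0, "fingers": 0.6}, {"dx": 0, "dy": 0, "dz": 0, "ax": -0.144, "ay": 0, "az": 0, "fingers": 0.6}, {"dx": 0, "dy": 0, "dz": 0, "ax": -0.144, "ay": 0, "az": 0, "fingers": 0.6}, {"dx": 0, "dy": 0, "dz": 0, "ax": -0.144, "ay": 0, "az": 0, "fingers": 0.6}, {"dx": 0, "dy": 0, "dz": 0, "ax": -0.144, "ay": 0, "az": 0, "fingers": 0.6}, {"dx": 0, "dy": 0, "dz": 0, "ax": -0.144, "ay": 0, "az": 0, "fingers": 0.6}, {"dx": 0, "dy": 0, "dz": 0, "ax": -0.144, "ay": 0, "az": 0, "fingers": 0.6}, {"dx": 0, "dy": 0, "dz": 0, "ax": 0, "ay": 0, "az": 0, "fingers": 0.6}]'

```text
time: 3.65
tcp_pos: [0.6189, 0.0658, 0.2309]
ee_rot: [-0.468, -0.53, -0.469, 0.53]
ft_force: [-0.9, 0.0, -0.1]
width: 0.0512
```

```bash
python3 - <<'E'
from h import *
goto(-.082,.24,.012)
s=snap('wrist');cv2.imwrite('pics/w2.png',cv2.convertScaleAbs(s['color'],alpha=1.3))
W=world(s);print(np.nanmedian(W[...,2]),s['extrinsics'])
E
```

```text
t 3.65 tcp [0.6189 0.0658 0.2309] g -0.0823 0.2397 yaw_y -0.1229 F [-0.9  0.  -0.1] w 0.0512
[[-0.001  0.992 -0.123]
 [ 0.    -0.123 -0.992]
 [-1.    -0.001 -0.   ]]
delta tool [ 0.2189  0.0006 -0.0003]
0.000272879867818987 [[ 9.92567101e-01 -1.15302977e-01 -3.89329375e-02  6.29001470e-01]
 [-1.21696784e-01 -9.42140316e-01 -3.12348391e-01  1.46421891e-01]
 [-6.65590621e-04  3.14764750e-01 -9.49169484e-01  3.73626827e-01]
 [ 0.00000000e+00  0.00000000e+00  0.00000000e+00  1.00000000e+00]]
```

View pics/w2.png

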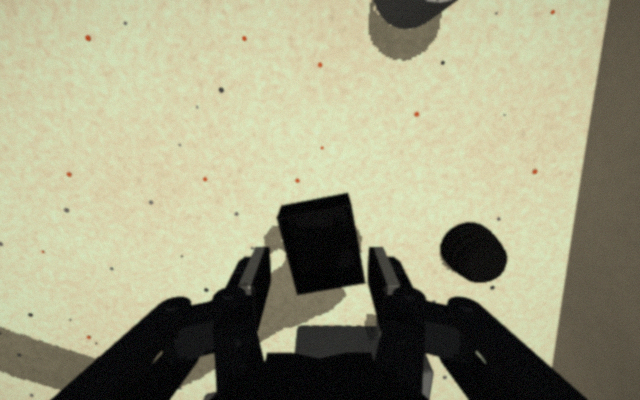

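The wrist view shows the tray at pixels (278–363, 195–295), the cap at (473,252), the jug at (405,10) and part of the foot behind the fingers at (335,340). I'll measure the tray from the wrist depth.

```bash
python3 - <<'E'
from h import *
s=load('wrist');W=world(s);c,t=np.cos(G[2]),np.sin(G[2])
d=W[...,:2]-G[:2];gx=d@[c,t];gy=d@[-t,c];z=W[...,2]
v,u=np.mgrid[:400,:640]
m=(abs(z-.045)<.006)&(u>265)&(u<375)&(v>185)&(v<305)
pts=np.c_[gx[m],gy[m]].astype(np.float32);print(m.sum(),cv2.minAreaRect(pts),np.median(z[m]))
m=(abs(z)>.01)&(u>265)&(u<375)&(v>185)&(v<305);print(m.sum(),cv2.boxPoints(cv2.minAreaRect(np.c_[gx[m],gy[m]].astype(np.float32))).round(3),np.percentile(z[m],[5,25,50,75,95]))
m=(v>320)&(v<352)&(u>300)&(u<375);print('foot?',np.percentile(z[m],[5,50,95]),np.percentile(gx[m],[5,50,95]),np.percentile(gy[m],[5,50,95]))
E
```

```text
1311 ((-0.07858012616634369, 0.14359188079833984), (0.090092234313488, 0.11147003620862961), 11.323001861572266) 0.0448625383826145
3518 [[-0.145  0.244]
 [-0.112  0.08 ]
 [-0.023  0.098]
 [-0.056  0.262]] [0.01348834 0.02659655 0.04121147 0.04553767 0.24745822]
foot? [nan nan nan] [nan nan nan] [nan nan nan]
```

>>> jog_arm --plan '[{"dx": 0.045, "dy": 0.003, "dz": 0, "ax": 0, "ay": 0, "az": 0, "fingers": 0.6}, {"dx": 0.045, "dy": 0, "dz": 0, "ax": 0, "ay": 0, "az": 0, "fingers": 0.6}, {"dx": 0.045, "dy": 0, "dz": 0, "ax": 0, "ay": 0, "az": 0, "fingers": 0.6}, {"dx": 0.045, "dy": 0, "dz": 0, "ax": 0, "ay": 0, "az": 0, "fingers": 0.6}, {"dx": 0.025, "dy": 0, "dz": 0, "ax": 0, "ay": 0, "az": 0, "fingers": 0.6}, {"dx": 0.014, "dy": 0, "dz": 0, "ax": 0, "ay": 0, "az": 0, "fingers": 0.6}, {"dx": 0, "dy": 0, "dz": 0.01, "ax": 0, "ay": 0, "az": 0, "fingers": 0.6}, {"dx": 0, "dy": 0, "dz": 0.008, "ax": 0, "ay": 0, "az": 0, "fingers": 0.6}, {"dx": 0, "dy": 0, "dz": 0.008, "ax": 0, "ay": 0, "az": 0, "fingers": 0.6}, {"dx": 0, "dy": 0, "dz": 0.008, "ax": 0, "ay": 0, "az": 0, "fingers": 0.6}, {"dx": 0, "dy": 0, "dz": 0.008, "ax": 0, "ay": 0, "az": 0, "fingers": 0.6}, {"dx": 0, "dy": 0, "dz": 0.008, "ax": 0, "ay": 0, "az": 0, "fingers": 0.6}, {"dx": 0, "dy": 0, "dz": 0.008, "ax": 0, "ay": 0, "az": 0, "fingers": 0.6}]'

```text
time: 5.32
tcp_pos: [0.6153, 0.0079, 0.0125]
ee_rot: [0.469, 0.529, 0.469, -0.529]
ft_force: [0.5, 2.9, 0.0]
width: 0.051
```

```bash
cat >> h.py <<'E'
def tray():
    out=[]
    for n in('wrist','side'):
        s=snap(n);W=world(s);c,t=np.cos(G[2]),np.sin(G[2])
        d=W[...,:2]-G[:2];gx=d@[c,t];gy=d@[-t,c];z=W[...,2]
        m=(abs(z-.045)<.003)&(gx>-.15)&(gx<.012)&(gy>-.012)&(gy<.21)
        if m.sum()<10: print(n,'few',m.sum());continue
        r=cv2.minAreaRect(np.c_[gx[m],gy[m]].astype(np.float32));print(n,m.sum(),np.round(r[0],4),np.round(r[1],4),round(r[2],2),'xpct',np.percentile(gx[m],[2,98]).round(4),'ypct',np.percentile(gy[m],[2,98]).round(4))
E
python3 -c "
from h import *
goto(-.08,.121,.012);tray()"
```

```text
t 5.33 tcp [0.6153 0.0079 0.0125] g -0.079 0.1818 yaw_y -0.1208 F [0.5 2.9 0. ] w 0.051
[[ 0.     0.993 -0.121]
 [ 0.    -0.121 -0.993]
 [-1.     0.    -0.   ]]
delta tool [ 0.0004 -0.0009  0.0608]
wrist 2506 [-0.0963  0.172 ] [0.1144 0.0513] 29.33 xpct [-0.1333 -0.0427] ypct [0.1269 0.1932]
side 94 [-0.0736  0.0906] [0.1312 0.2163] 9.9 xpct [-0.1375  0.0029] ypct [-0.0063  0.1925]
```

Contact made at about 3 N. I'll keep pushing and slow down near the foot.

>>> jog_arm --plan '[{"dx": 0, "dy": 0, "dz": 0.008, "ax": 0, "ay": 0, "az": 0, "fingers": 0.6}, {"dx": 0, "dy": 0, "dz": 0.008, "ax": 0, "ay": 0, "az": 0, "fingers": 0.6}, {"dx": 0, "dy": 0, "dz": 0.008, "ax": 0, "ay": 0, "az": 0, "fingers": 0.6}, {"dx": 0, "dy": 0, "dz": 0.008, "ax": 0, "ay": 0, "az": 0, "fingers": 0.6}, {"dx": 0, "dy": 0, "dz": 0.008, "ax": 0, "ay": 0, "az": 0, "fingers": 0.6}, {"dx": 0, "dy": 0, "dz": 0.008, "ax": 0, "ay": 0, "az": 0, "fingers": 0.6}, {"dx": 0, "dy": 0, "dz": 0.004, "ax": 0, "ay": 0, "az": 0, "fingers": 0.6}, {"dx": 0, "dy": 0, "dz": 0.002, "ax": 0, "ay": 0, "az": 0, "fingers": 0.6}]'

```text
time: 6.42
tcp_pos: [0.6085, -0.0457, 0.0123]
ee_rot: [-0.469, -0.529, -0.469, 0.529]
ft_force: [0.4, 2.7, -1.1]
width: 0.0513
```

>>> jog_arm --plan '[{"dx": 0, "dy": 0, "dz": 0.002, "ax": 0, "ay": 0, "az": 0, "fingers": 0.6}, {"dx": 0, "dy": 0, "dz": 0.001, "ax": 0, "ay": 0, "az": 0, "fingers": 0.6}]'

```text
time: 6.68
tcp_pos: [0.6083, -0.0482, 0.0124]
ee_rot: [0.469, 0.529, 0.469, -0.529]
ft_force: [0.9, 1.2, -0.6]
width: 0.0509
```

>>> jog_arm --plan '[{"dx": 0, "dy": 0, "dz": 0.001, "ax": 0, "ay": 0, "az": 0, "fingers": 0.6}, {"dx": 0, "dy": 0, "dz": 0.001, "ax": 0, "ay": 0, "az": 0, "fingers": 0.6}]'

```text
time: 6.92
tcp_pos: [0.6081, -0.0502, 0.0123]
ee_rot: [0.469, 0.529, 0.469, -0.529]
ft_force: [-0.6, 1.7, -1.2]
width: 0.0513
```

```bash
python3 -c "
from h import *
goto(-.08,.121,.012);tray()"
```

```text
t 6.92 tcp [ 0.6081 -0.0502  0.0123] g -0.0792 0.1232 yaw_y -0.1207 F [-0.6  1.7 -1.2] w 0.0513
[[ 0.     0.993 -0.12 ]
 [ 0.    -0.12  -0.993]
 [-1.     0.    -0.   ]]
delta tool [ 0.0003 -0.0008  0.0022]
wrist 2474 [-0.0961  0.114 ] [0.1133 0.0507] 29.39 xpct [-0.133  -0.0428] ypct [0.0692 0.1346]
side 81 [-0.0896  0.0633] [0.1009 0.1498] 3.34 xpct [-0.1378 -0.039 ] ypct [-0.0099  0.137 ]
```

>>> jog_arm --plan '[{"dx": 0, "dy": 0, "dz": 0.001, "ax": 0, "ay": 0, "az": 0, "fingers": 0.6}, {"dx": 0, "dy": 0, "dz": 0.001, "ax": 0, "ay": 0, "az": 0, "fingers": 0.6}, {"dx": 0, "dy": 0, "dz": 0, "ax": 0, "ay": 0, "az": 0, "fingers": 0.6}]'

```text
time: 7.4
tcp_pos: [0.6078, -0.0525, 0.0124]
ee_rot: [-0.469, -0.529, -0.469, 0.529]
ft_force: [0.3, 1.6, -0.6]
width: 0.0514
```

>>> jog_arm --plan '[{"dx": 0, "dy": 0, "dz": 0.001, "ax": 0, "ay": 0, "az": 0, "fingers": 0.6}, {"dx": 0, "dy": 0, "dz": 0.001, "ax": 0, "ay": 0, "az": 0, "fingers": 0.6}, {"dx": 0, "dy": 0, "dz": 0, "ax": 0, "ay": 0, "az": 0, "fingers": 0.6}]'

```text
time: 7.78
tcp_pos: [0.6076, -0.0545, 0.0124]
ee_rot: [0.469, 0.529, 0.469, -0.529]
ft_force: [1.1, 0.7, -0.5]
width: 0.0514
```

>>> jog_arm --plan '[{"dx": 0, "dy": 0, "dz": 0.001, "ax": 0, "ay": 0, "az": 0, "fingers": 0.6}, {"dx": 0, "dy": 0, "dz": 0, "ax": 0, "ay": 0, "az": 0, "fingers": 0.6}]'

```text
time: 8.02
tcp_pos: [0.6075, -0.055, 0.0124]
ee_rot: [0.469, 0.529, 0.469, -0.529]
ft_force: [-0.6, 0.9, 0.4]
width: 0.0515
```

>>> jog_arm --plan '[{"dx": 0, "dy": 0, "dz": 0.001, "ax": 0, "ay": 0, "az": 0, "fingers": 0.6}, {"dx": 0, "dy": 0, "dz": 0.001, "ax": 0, "ay": 0, "az": 0, "fingers": 0.6}, {"dx": 0, "dy": 0, "dz": 0, "ax": 0, "ay": 0, "az": 0, "fingers": 0.6}]'

```text
time: 8.4
tcp_pos: [0.6076, -0.055, 0.0125]
ee_rot: [0.469, 0.53, 0.47, -0.528]
ft_force: [1.5, 4.9, -0.9]
width: 0.0513
```

```bash
python3 - <<'E'
from h import *
st();s=snap('side');snap('wrist');b=s['color'][190:290,250:390]
cv2.imwrite('pics/s2.png',cv2.convertScaleAbs(cv2.resize(b,None,fx=5.6,fy=5.6,interpolation=cv2.INTER_CUBIC),alpha=1.2))
W=world(s);c,t=np.cos(G[2]),np.sin(G[2])
d=W[...,:2]-G[:2];gx=d@[c,t];gy=d@[-t,c];z=W[...,2]
m=(abs(z-.044)<.006)&(gx>-.15)&(gx<-.02)&(gy>-.03)&(gy<.15)
o=np.argsort(gy[m]);print(np.c_[gx[m],gy[m],z[m]][o].round(3)[::2].tolist())
E
```

```text
t 8.4 tcp [ 0.6076 -0.055   0.0125] g -0.0791 0.1184 yaw_y -0.1201 F [ 1.5  4.9 -0.9] w 0.0513
[[ 0.001  0.993 -0.12 ]
 [ 0.003 -0.12  -0.993]
 [-1.     0.001 -0.003]]
[[-0.118, -0.029, 0.043], [-0.118, -0.022, 0.041], [-0.119, -0.021, 0.047], [-0.117, -0.009, 0.048], [-0.118, -0.008, 0.04], [-0.077, -0.005, 0.043], [-0.111, -0.004, 0.048], [-0.039, -0.004, 0.047], [-0.103, -0.003, 0.04], [-0.098, -0.003, 0.048], [-0.113, -0.002, 0.04], [-0.113, -0.002, 0.045], [-0.06, -0.002, 0.047], [-0.041, -0.002, 0.039], [-0.118, -0.001, 0.043], [-0.08, -0.001, 0.042], [-0.095, -0.001, 0.048], [-0.09, -0.0, 0.042], [-0.105, 0.0, 0.048], [-0.066, 0.0, 0.046], [-0.091, 0.001, 0.047], [-0.053, 0.001, 0.041], [-0.077, 0.001, 0.042], [-0.12, 0.002, 0.041], [-0.082, 0.002, 0.039], [-0.048, 0.002, 0.044], [-0.068, 0.003, 0.039], [-0.112, 0.003, 0.043], [-0.126, 0.003, 0.04], [-0.059, 0.004, 0.049], [-0.122, 0.004, 0.039], [-0.094, 0.004, 0.041], [-0.05, 0.005, 0.042], [-0.041, 0.005, 0.047], [-0.046, 0.006, 0.041], [-0.115, 0.008, 0.042], [-0.131, 0.01, 0.041], [-0.05, 0.01, 0.04], [-0.132, 0.019, 0.04
[... 222 characters left out ...]
.049, 0.093, 0.041], [-0.13, 0.093, 0.04], [-0.05, 0.1, 0.045], [-0.132, 0.101, 0.04], [-0.053, 0.104, 0.039], [-0.07, 0.106, 0.038], [-0.085, 0.107, 0.041], [-0.132, 0.108, 0.04], [-0.081, 0.109, 0.04], [-0.077, 0.11, 0.044], [-0.073, 0.11, 0.047], [-0.083, 0.112, 0.047], [-0.07, 0.112, 0.042], [-0.057, 0.114, 0.042], [-0.053, 0.115, 0.041], [-0.134, 0.117, 0.046], [-0.055, 0.119, 0.048], [-0.119, 0.121, 0.041], [-0.039, 0.122, 0.043], [-0.041, 0.125, 0.041], [-0.117, 0.125, 0.047], [-0.056, 0.126, 0.039], [-0.057, 0.127, 0.044], [-0.115, 0.128, 0.043], [-0.054, 0.129, 0.04], [-0.05, 0.13, 0.038], [-0.051, 0.131, 0.044], [-0.122, 0.132, 0.044], [-0.11, 0.134, 0.045], [-0.115, 0.135, 0.043]]
```

View pics/s2.png

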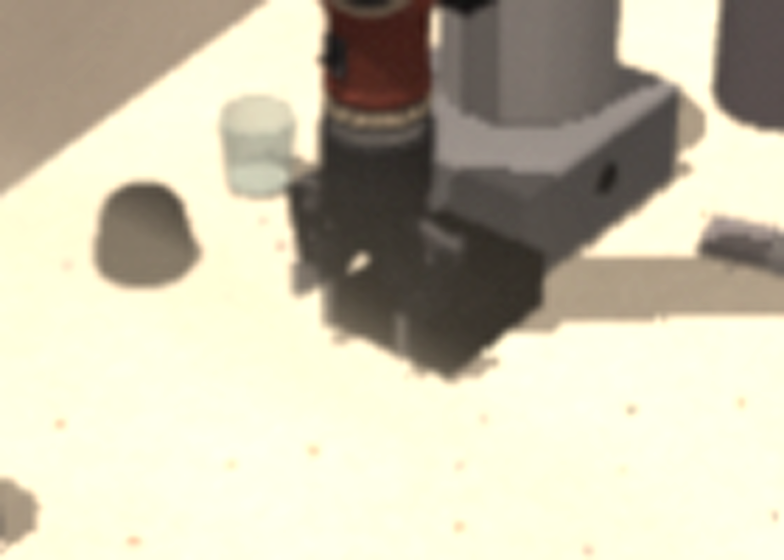

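The tray now looks flush on the foot (−x face at gx≈−0.134, +y face at gy≈0.11), and the force is starting to rise. I'll press a little harder to seat it.

>>> jog_arm --plan '[{"dx": 0, "dy": 0, "dz": 0.001, "ax": 0, "ay": 0, "az": 0, "fingers": 0.6}, {"dx": 0, "dy": 0, "dz": 0.001, "ax": 0, "ay": 0, "az": 0, "fingers": 0.6}, {"dx": 0, "dy": 0, "dz": 0.001, "ax": 0, "ay": 0, "az": 0, "fingers": 0.6}, {"dx": 0, "dy": 0, "dz": 0, "ax": 0, "ay": 0, "az": 0, "fingers": 0.6}]'

```text
time: 9.0
tcp_pos: [0.6079, -0.055, 0.0127]
ee_rot: [0.468, 0.531, 0.471, -0.526]
ft_force: [0.1, 8.5, -1.4]
width: 0.0512
```

```bash
python3 -c "
from h import *
st();print(arm.state()['moment'])"
```

```text
t 9.0 tcp [ 0.6079 -0.055   0.0127] g -0.0788 0.1184 yaw_y -0.1189 F [ 0.1  8.5 -1.4] w 0.0512
[[ 0.003  0.993 -0.119]
 [ 0.007 -0.119 -0.993]
 [-1.     0.002 -0.007]]
[ 1.71873725 -0.22070573 -0.25392346]
```

>>> jog_arm --plan '[{"dx": 0, "dy": 0, "dz": -0.02, "ax": 0, "ay": 0, "az": 0, "fingers": 0.6}, {"dx": 0, "dy": 0, "dz": -0.03, "ax": 0, "ay": 0, "az": 0, "fingers": 0.6}, {"dx": -0.05, "dy": 0, "dz": 0, "ax": 0, "ay": 0, "az": 0, "fingers": 0.6}, {"dx": -0.05, "dy": 0, "dz": 0, "ax": 0, "ay": 0, "az": 0, "fingers": 0.6}, {"dx": -0.05, "dy": 0, "dz": 0, "ax": 0, "ay": 0, "az": 0, "fingers": 0.6}, {"dx": 0, "dy": -0.035, "dz": 0.033, "ax": -0.1428, "ay": 0, "az": 0, "fingers": 0.6}, {"dx": 0, "dy": -0.031, "dz": 0.037, "ax": -0.1428, "ay": 0, "az": 0, "fingers": 0.6}, {"dx": 0, "dy": -0.025, "dz": 0.04, "ax": -0.1428, "ay": 0, "az": 0, "fingers": 0.6}, {"dx": 0, "dy": 0, "dz": 0, "ax": -0.1428, "ay": 0, "az": 0, "fingers": 0.6}, {"dx": 0, "dy": 0, "dz": 0, "ax": -0.1428, "ay": 0, "az": 0, "fingers": 0.6}, {"dx": 0, "dy": 0, "dz": 0, "ax": -0.1428, "ay": 0, "az": 0, "fingers": 0.6}, {"dx": 0, "dy": 0, "dz": 0, "ax": -0.1428, "ay": 0, "az": 0, "fingers": 0.6}, {"dx": 0, "dy": 0, "dz": 0, "ax": -0.1428, "ay": 0, "az": 0, "fingers": 0.6}, {"dx": 0, "dy": 0, "dz": 0, "ax": -0.1428, "ay": 0, "az": 0, "fingers": 0.6}, {"dx": 0, "dy": 0, "dz": 0, "ax": -0.1428, "ay": 0, "az": 0, "fingers": 0.6}, {"dx": 0, "dy": 0, "dz": 0, "ax": -0.1428, "ay": 0, "az": 0, "fingers": 0.6}, {"dx": 0, "dy": 0, "dz": 0, "ax": 0, "ay": 0, "az": 0, "fingers": 0.6}]'

```text
time: 11.12
tcp_pos: [0.5255, -0.1215, 0.162]
ee_rot: [0.705, 0.043, 0.706, -0.044]
ft_force: [0.2, 0.1, -0.6]
width: 0.0514
```

```bash
python3 - <<'E'
from h import *
goto(-.18,.06,.012);print(arm.state()['joint_positions'].round(2))
s=snap('side');snap('wrist')
for n in('side','wrist'):
    W=world(load(n));c,t=np.cos(G[2]),np.sin(G[2]);d=W[...,:2]-G[:2];gx=d@[c,t];gy=d@[-t,c];z=W[...,2]
    m=(abs(z-.045)<.004)&(gx>-.15)&(gx<-.02)&(gy>.008)&(gy<.13)
    print(n,m.sum(),cv2.minAreaRect(np.c_[gx[m],gy[m]].astype(np.float32)))
E
```

```text
t 11.12 tcp [ 0.5255 -0.1215  0.162 ] g -0.1527 0.0426 yaw_y 1.4473 F [ 0.2  0.1 -0.6] w 0.0514
[[-0.001  0.123  0.992]
 [-0.001  0.992 -0.123]
 [-1.    -0.002 -0.001]]
delta tool [ 0.15    0.0176 -0.0272]
[ 0.71  0.66 -0.85  1.82  0.6   0.95  1.05]
side 49 ((-0.09296426177024841, 0.06205010786652565), (0.0934438556432724, 0.10681186616420746), 0.5544776320457458)
wrist 1211 ((-0.08835034817457199, 0.05790499225258827), (0.09951428323984146, 0.09118315577507019), 89.78697204589844)
```

The tray is square with the foot to within 0.6°. Next I'll lower behind it and push toward the rail.

>>> jog_arm --plan '[{"dx": 0, "dy": 0.0176, "dz": -0.028, "ax": 0, "ay": 0, "az": 0, "fingers": 0.6}, {"dx": 0.05, "dy": 0, "dz": 0, "ax": 0, "ay": 0, "az": 0, "fingers": 0.6}, {"dx": 0.05, "dy": 0, "dz": 0, "ax": 0, "ay": 0, "az": 0, "fingers": 0.6}, {"dx": 0.03, "dy": 0, "dz": 0, "ax": 0, "ay": 0, "az": 0, "fingers": 0.6}, {"dx": 0.02, "dy": 0, "dz": 0, "ax": 0, "ay": 0, "az": 0, "fingers": 0.6}, {"dx": 0, "dy": 0, "dz": 0.015, "ax": 0, "ay": 0, "az": 0, "fingers": 0.6}, {"dx": 0, "dy": 0, "dz": 0.015, "ax": 0, "ay": 0, "az": 0, "fingers": 0.6}, {"dx": 0, "dy": 0, "dz": 0.007, "ax": 0, "ay": 0, "az": 0, "fingers": 0.6}, {"dx": 0, "dy": 0, "dz": 0.007, "ax": 0, "ay": 0, "az": 0, "fingers": 0.6}, {"dx": 0, "dy": 0, "dz": 0.007, "ax": 0, "ay": 0, "az": 0, "fingers": 0.6}, {"dx": 0, "dy": 0, "dz": 0.007, "ax": 0, "ay": 0, "az": 0, "fingers": 0.6}, {"dx": 0, "dy": 0, "dz": 0.007, "ax": 0, "ay": 0, "az": 0, "fingers": 0.6}, {"dx": 0, "dy": 0, "dz": 0.006, "ax": 0, "ay": 0, "az": 0, "fingers": 0.6}, {"dx": 0, "dy": 0, "dz": 0.003, "ax": 0, "ay": 0, "az": 0, "fingers": 0.6}, {"dx": 0, "dy": 0, "dz": 0, "ax": 0, "ay": 0, "az": 0, "fingers": 0.6}]'

```text
time: 13.1
tcp_pos: [0.5743, -0.1085, 0.0124]
ee_rot: [0.706, 0.043, 0.705, -0.043]
ft_force: [-0.1, 0.3, -0.1]
width: 0.0511
```

>>> jog_arm --plan '[{"dx": 0, "dy": 0, "dz": 0.001, "ax": 0, "ay": 0, "az": 0, "fingers": 0.6}, {"dx": 0, "dy": 0, "dz": 0.001, "ax": 0, "ay": 0, "az": 0, "fingers": 0.6}, {"dx": 0, "dy": 0, "dz": 0.001, "ax": 0, "ay": 0, "az": 0, "fingers": 0.6}, {"dx": 0, "dy": 0, "dz": 0, "ax": 0, "ay": 0, "az": 0, "fingers": 0.6}]'

```text
time: 13.6
tcp_pos: [0.5766, -0.1088, 0.0124]
ee_rot: [0.706, 0.043, 0.706, -0.043]
ft_force: [-1.9, -0.4, 1.4]
width: 0.0513
```

```bash
python3 -c "
from h import *
st()"
```

```text
t 13.6 tcp [ 0.5766 -0.1088  0.0124] g -0.1035 0.0612 yaw_y 1.45 F [-1.9 -0.4  1.4] w 0.0513
[[-0.     0.121  0.993]
 [ 0.     0.993 -0.121]
 [-1.     0.    -0.   ]]
```

>>> jog_arm --plan '[{"dx": 0, "dy": 0, "dz": 0.001, "ax": 0, "ay": 0, "az": 0, "fingers": 0.6}, {"dx": 0, "dy": 0, "dz": 0.001, "ax": 0, "ay": 0, "az": 0, "fingers": 0.6}, {"dx": 0, "dy": 0, "dz": 0.001, "ax": 0, "ay": 0, "az": 0, "fingers": 0.6}, {"dx": 0, "dy": 0, "dz": 0, "ax": 0, "ay": 0, "az": 0, "fingers": 0.6}]'

```text
time: 14.1
tcp_pos: [0.5798, -0.1092, 0.0123]
ee_rot: [0.706, 0.043, 0.706, -0.043]
ft_force: [-3.0, 1.2, 2.1]
width: 0.0516
```

>>> jog_arm --plan '[{"dx": 0, "dy": 0, "dz": 0.001, "ax": 0, "ay": 0, "az": 0, "fingers": 0.6}, {"dx": 0, "dy": 0, "dz": 0.001, "ax": 0, "ay": 0, "az": 0, "fingers": 0.6}, {"dx": 0, "dy": 0, "dz": 0.001, "ax": 0, "ay": 0, "az": 0, "fingers": 0.6}, {"dx": 0, "dy": 0, "dz": 0, "ax": 0, "ay": 0, "az": 0, "fingers": 0.6}]'

```text
time: 14.6
tcp_pos: [0.582, -0.1095, 0.0123]
ee_rot: [0.705, 0.043, 0.706, -0.043]
ft_force: [-4.1, 0.6, 3.1]
width: 0.0512
```

>>> jog_arm --plan '[{"dx": 0, "dy": 0, "dz": 0.001, "ax": 0, "ay": 0, "az": 0, "fingers": 0.6}, {"dx": 0, "dy": 0, "dz": 0.001, "ax": 0, "ay": 0, "az": 0, "fingers": 0.6}, {"dx": 0, "dy": 0, "dz": 0.001, "ax": 0, "ay": 0, "az": 0, "fingers": 0.6}, {"dx": 0, "dy": 0, "dz": 0, "ax": 0, "ay": 0, "az": 0, "fingers": 0.6}]'

```text
time: 15.1
tcp_pos: [0.582, -0.1095, 0.0122]
ee_rot: [0.703, 0.042, 0.708, -0.043]
ft_force: [-9.8, 2.1, 7.8]
width: 0.0515
```

```bash
python3 -c "
from h import *
st()"
```

```text
t 15.1 tcp [ 0.582  -0.1095  0.0122] g -0.0981 0.0612 yaw_y 1.4497 F [-9.8  2.1  7.8] w 0.0515
[[-0.008  0.121  0.993]
 [-0.001  0.993 -0.121]
 [-1.    -0.002 -0.007]]
```

The motion stopped at gx −0.098, which matches −90 mm plus the 8 mm finger offset. I'll back off, lift and check.

>>> jog_arm --plan '[{"dx": 0, "dy": 0, "dz": -0.02, "ax": 0, "ay": 0, "az": 0, "fingers": 0.6}, {"dx": 0, "dy": 0, "dz": -0.04, "ax": 0, "ay": 0, "az": 0, "fingers": 0.6}, {"dx": -0.05, "dy": 0, "dz": 0, "ax": 0, "ay": 0, "az": 0, "fingers": 0}, {"dx": -0.05, "dy": 0, "dz": 0, "ax": 0, "ay": 0, "az": 0, "fingers": 0}, {"dx": -0.05, "dy": 0, "dz": 0, "ax": 0, "ay": 0, "az": 0, "fingers": 0}, {"dx": -0.05, "dy": 0, "dz": 0, "ax": 0, "ay": 0, "az": 0, "fingers": 0}, {"dx": 0, "dy": 0, "dz": 0, "ax": 0, "ay": 0, "az": 0, "fingers": 0}]'

```text
time: 15.98
tcp_pos: [0.5304, -0.1023, 0.2169]
ee_rot: [0.71, 0.043, 0.701, -0.043]
ft_force: [-0.1, 0.3, -0.7]
width: 0.0001
```

```bash
cat >> h.py <<'E'
def check():
    for n in('side','wrist'):
        snap(n);W=world(load(n));c,t=np.cos(G[2]),np.sin(G[2]);d=W[...,:2]-G[:2];gx=d@[c,t];gy=d@[-t,c];z=W[...,2]
        m=(abs(z-.045)<.003)&(gx>-.15)&(gx<-.005)&(gy>.006)&(gy<.13)
        P=np.c_[gx[m],gy[m]]
        a=P[(P[:,0]<-.08)&(P[:,1]>.01)&(P[:,1]<.1)];b=P[(P[:,1]>.1)&(P[:,0]>-.08)]
        f=np.polyfit(a[:,1],a[:,0],1) if len(a)>3 else 0; g=np.polyfit(b[:,0],b[:,1],1) if len(b)>3 else 0
        print(n,len(P),cv2.minAreaRect(P.astype(np.float32)),'-x wall',f,len(a),'+y wall',g,len(b))
        m=(z>.075)&(z<.2)&(gy<.055)&(gy>.03)&(gx>-.08)&(gx<.04);
        if m.sum()>5:
            i=np.argmin(np.hypot(gx[m]+.02,0)*0-z[m]);print(' lever top',gx[m][i].round(4),gy[m][i].round(4),z[m][i].round(4),'med gy',np.median(gy[m]).round(4))
        m=(z>.02)&(z<.08)&(gx>-.118)&(gx<-.1)&(abs(gy)<.01);print(' foot face gy',np.median(gy[m]) if m.sum() else None,m.sum())
E
python3 - <<'E'
from h import *
st();check()
for n,sl in(('side',np.s_[190:270,260:372]),('wrist',np.s_[:,:])):
    pass
s=load('wrist');cv2.imwrite('pics/w3.png',cv2.convertScaleAbs(s['color'],alpha=1.4))
E
```

```text
t 15.97 tcp [ 0.5304 -0.1023  0.2169] g -0.1502 0.0622 yaw_y 1.4496 F [-0.1  0.3 -0.7] w 0.0001
[[ 0.013  0.121  0.993]
 [-0.001  0.993 -0.121]
 [-1.     0.001  0.013]]
side 30 ((-0.04943503811955452, 0.05997063219547272), (0.1071888655424118, 0.08808907121419907), 89.86310577392578) -x wall [ 0.0418361  -0.09206333] 10 +y wall [-0.08765316  0.10665554] 12
 lever top -0.0151 0.0377 0.1311 med gy 0.043
 foot face gy -0.0015586926582278045 52
wrist 562 ((-0.07111059129238129, 0.07498827576637268), (0.12747833132743835, 0.062471117824316025), 53.27036666870117) -x wall [ 0.00244245 -0.08533633] 326 +y wall [0.00437813 0.10587613] 188
 foot face gy -0.003461737056714171 304
```

View pics/w3.png

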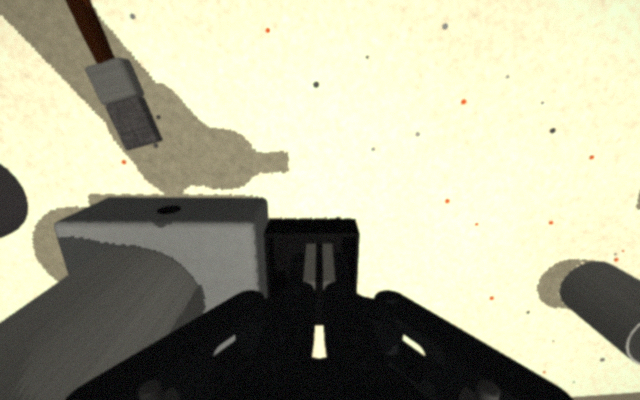

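In the wrist view the tray is at (268–358, 220–295), tucked against the foot's face. Both walls fit within 0.005 rad of square. To be sure about the y fit, I'll give one light nudge on the +y face with the shut fingers.

>>> jog_arm --plan '[{"dx": 0, "dy": 0.05, "dz": 0, "ax": 0, "ay": 0, "az": 0, "fingers": 0}, {"dx": 0, "dy": 0.058, "dz": 0.02, "ax": 0, "ay": 0, "az": 0, "fingers": 0}, {"dx": 0, "dy": 0, "dz": 0.04, "ax": 0, "ay": 0, "az": 0, "fingers": 0}, {"dx": 0, "dy": 0, "dz": 0.04, "ax": 0, "ay": 0, "az": 0, "fingers": 0}, {"dx": 0.05, "dy": 0, "dz": 0, "ax": 0, "ay": 0, "az": 0, "fingers": 0}, {"dx": 0.05, "dy": 0, "dz": 0, "ax": 0, "ay": 0, "az": 0, "fingers": 0}, {"dx": 0.05, "dy": 0, "dz": 0, "ax": 0, "ay": 0, "az": 0, "fingers": 0}, {"dx": 0.035, "dy": 0, "dz": 0, "ax": 0, "ay": 0, "az": 0, "fingers": 0}, {"dx": 0.015, "dy": 0, "dz": 0, "ax": 0, "ay": 0, "az": 0, "fingers": 0}, {"dx": 0, "dy": -0.01, "dz": 0, "ax": 0, "ay": 0, "az": 0, "fingers": 0}, {"dx": 0, "dy": -0.01, "dz": 0, "ax": 0, "ay": 0, "az": 0, "fingers": 0}, {"dx": 0, "dy": -0.01, "dz": 0, "ax": 0, "ay": 0, "az": 0, "fingers": 0}, {"dx": 0, "dy": -0.005, "dz": 0, "ax": 0, "ay": 0, "az": 0, "fingers": 0}]'

```text
time: 17.7
tcp_pos: [0.6345, -0.0441, 0.0133]
ee_rot: [0.706, 0.043, 0.705, -0.044]
ft_force: [0.2, 0.3, 0.0]
width: 0.0001
```

```bash
python3 -c "
from h import *
st()"
```

```text
t 17.7 tcp [ 0.6345 -0.0441  0.0133] g -0.0537 0.1324 yaw_y 1.4479 F [0.2 0.3 0. ] w 0.0001
[[ 0.002  0.123  0.992]
 [-0.001  0.992 -0.123]
 [-1.    -0.001  0.002]]
```

>>> jog_arm --plan '[{"dx": 0, "dy": -0.003, "dz": 0, "ax": 0, "ay": 0, "az": 0, "fingers": 0}, {"dx": 0, "dy": -0.002, "dz": 0, "ax": 0, "ay": 0, "az": 0, "fingers": 0}, {"dx": 0, "dy": -0.001, "dz": 0, "ax": 0, "ay": 0, "az": 0, "fingers": 0}, {"dx": 0, "dy": 0, "dz": 0, "ax": 0, "ay": 0, "az": 0, "fingers": 0}]'

```text
time: 18.2
tcp_pos: [0.6333, -0.048, 0.0123]
ee_rot: [0.706, 0.043, 0.706, -0.043]
ft_force: [0.1, -0.5, 0.2]
width: -0.0001
```

>>> jog_arm --plan '[{"dx": 0, "dy": -0.001, "dz": 0, "ax": 0, "ay": 0, "az": 0, "fingers": 0}, {"dx": 0, "dy": -0.001, "dz": 0, "ax": 0, "ay": 0, "az": 0, "fingers": 0}, {"dx": 0, "dy": 0, "dz": 0, "ax": 0, "ay": 0, "az": 0, "fingers": 0}]'

```text
time: 18.58
tcp_pos: [0.6331, -0.0504, 0.0123]
ee_rot: [0.706, 0.043, 0.706, -0.043]
ft_force: [0.1, -0.5, 0.1]
width: -0.0001
```

>>> jog_arm --plan '[{"dx": 0, "dy": -0.001, "dz": 0, "ax": 0, "ay": 0, "az": 0, "fingers": 0}, {"dx": 0, "dy": -0.001, "dz": 0, "ax": 0, "ay": 0, "az": 0, "fingers": 0}, {"dx": 0, "dy": 0, "dz": 0, "ax": 0, "ay": 0, "az": 0, "fingers": 0}]'

```text
time: 18.95
tcp_pos: [0.6328, -0.0524, 0.0123]
ee_rot: [0.706, 0.043, 0.706, -0.043]
ft_force: [0.3, 0.2, 0.3]
width: 0.0004
```

>>> jog_arm --plan '[{"dx": 0, "dy": -0.001, "dz": 0, "ax": 0, "ay": 0, "az": 0, "fingers": 0}, {"dx": 0, "dy": -0.001, "dz": 0, "ax": 0, "ay": 0, "az": 0, "fingers": 0}, {"dx": 0, "dy": 0, "dz": 0, "ax": 0, "ay": 0, "az": 0, "fingers": 0}]'

```text
time: 19.32
tcp_pos: [0.6326, -0.0544, 0.0123]
ee_rot: [0.706, 0.043, 0.706, -0.043]
ft_force: [-0.1, -0.0, 0.6]
width: 0.0002
```

>>> jog_arm --plan '[{"dx": 0, "dy": -0.001, "dz": 0, "ax": 0, "ay": 0, "az": 0, "fingers": 0}, {"dx": 0, "dy": -0.001, "dz": 0, "ax": 0, "ay": 0, "az": 0, "fingers": 0}, {"dx": 0, "dy": -0.001, "dz": 0, "ax": 0, "ay": 0, "az": 0, "fingers": 0}, {"dx": 0, "dy": 0, "dz": 0, "ax": 0, "ay": 0, "az": 0, "fingers": 0}]'

```text
time: 19.82
tcp_pos: [0.6327, -0.0554, 0.0126]
ee_rot: [0.706, 0.043, 0.705, -0.041]
ft_force: [0.8, 4.3, -1.2]
width: 0.0001
```

>>> jog_arm --plan '[{"dx": 0, "dy": -0.001, "dz": 0, "ax": 0, "ay": 0, "az": 0, "fingers": 0}, {"dx": 0, "dy": -0.001, "dz": 0, "ax": 0, "ay": 0, "az": 0, "fingers": 0}, {"dx": 0, "dy": -0.001, "dz": 0, "ax": 0, "ay": 0, "az": 0, "fingers": 0}, {"dx": 0, "dy": 0, "dz": 0, "ax": 0, "ay": 0, "az": 0, "fingers": 0}]'

```text
time: 20.32
tcp_pos: [0.6329, -0.0554, 0.0129]
ee_rot: [0.707, 0.044, 0.705, -0.039]
ft_force: [1.1, 8.3, -1.7]
width: -0.0001
```

>>> jog_arm --plan '[{"dx": 0, "dy": -0.001, "dz": 0, "ax": 0, "ay": 0, "az": 0, "fingers": 0}, {"dx": 0, "dy": -0.001, "dz": 0, "ax": 0, "ay": 0, "az": 0, "fingers": 0}, {"dx": 0, "dy": 0, "dz": 0, "ax": 0, "ay": 0, "az": 0, "fingers": 0}]'

```text
time: 20.7
tcp_pos: [0.6328, -0.0553, 0.0131]
ee_rot: [0.707, 0.045, 0.705, -0.038]
ft_force: [1.9, 11.1, -2.0]
width: -0.0001
```

The contact is solid at 11 N and nothing moves, so the tray is flush on both faces. I'll move to the far side of the raised lever.

>>> jog_arm --plan '[{"dx": 0, "dy": 0.02, "dz": 0, "ax": 0, "ay": 0, "az": 0, "fingers": 0}, {"dx": 0, "dy": 0.03, "dz": 0, "ax": 0, "ay": 0, "az": 0, "fingers": 0}, {"dx": -0.05, "dy": 0, "dz": 0, "ax": 0, "ay": 0, "az": 0, "fingers": 0}, {"dx": -0.05, "dy": 0, "dz": 0, "ax": 0, "ay": 0, "az": 0, "fingers": 0}, {"dx": -0.05, "dy": 0, "dz": 0, "ax": 0, "ay": 0, "az": 0, "fingers": 0}, {"dx": -0.05, "dy": 0, "dz": 0.03, "ax": 0, "ay": 0, "az": 0, "fingers": 0}, {"dx": 0, "dy": 0, "dz": 0.03, "ax": 0, "ay": 0, "az": 0, "fingers": 0}, {"dx": 0, "dy": 0, "dz": 0.03, "ax": 0, "ay": 0, "az": 0, "fingers": 0}, {"dx": 0, "dy": 0, "dz": 0, "ax": 0, "ay": 0, "az": 0, "fingers": 0}, {"dx": 0, "dy": 0, "dz": 0, "ax": 0, "ay": 0, "az": 0, "fingers": 0}]'

```text
time: 21.95
tcp_pos: [0.7261, -0.0237, 0.2119]
ee_rot: [0.705, 0.042, 0.706, -0.043]
ft_force: [-0.2, -0.5, -0.5]
width: -0.0001
```

```bash
python3 - <<'E'
from h import *
goto(.036,.040,.118);check()
s=load('wrist');cv2.imwrite('pics/w4.png',cv2.convertScaleAbs(s['color'],alpha=1.4))
E
```

```text
t 21.95 tcp [ 0.7261 -0.0237  0.2119] g 0.0348 0.1636 yaw_y 1.4498 F [-0.2 -0.5 -0.5] w -0.0001
[[-0.002  0.121  0.993]
 [-0.001  0.993 -0.121]
 [-1.    -0.002 -0.002]]
delta tool [ 0.0941 -0.1235  0.0015]
side 28 ((-0.04864497110247612, 0.05956653878092766), (0.10696238279342651, 0.08701872825622559), 89.71159362792969) -x wall [-0.03723675 -0.08661901] 11 +y wall [-0.06448819  0.10669292] 10
 lever top -0.0074 0.0341 0.131 med gy 0.0416
 foot face gy -0.001071977125119956 60
wrist 925 ((-0.046178847551345825, 0.05677862837910652), (0.10173381119966507, 0.08095298707485199), 89.50324249267578) -x wall [ 0.00092742 -0.08445829] 480 +y wall [-0.00753395  0.10522248] 364
 lever top -0.0066 0.0376 0.1341 med gy 0.0415
 foot face gy -0.0024605508943778857 722
```

View pics/w4.png

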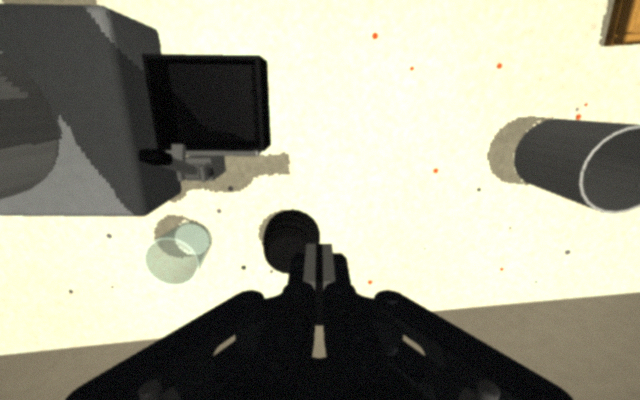

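The wrist view shows the tray in the corner at (145–268, 55–152). The lever tab is raised at (158,157), and the cup at (180,245) and cap at (292,240) are clear of my path. The measured wall-to-foot distance is 107.7 mm against 108 expected. I'll approach behind the lever.

>>> jog_arm --plan '[{"dx": 0, "dy": -0.04, "dz": 0, "ax": 0, "ay": 0, "az": 0, "fingers": 0}, {"dx": 0, "dy": -0.04, "dz": 0, "ax": 0, "ay": 0, "az": 0, "fingers": 0}, {"dx": 0, "dy": -0.043, "dz": 0, "ax": 0, "ay": 0, "az": 0, "fingers": 0}, {"dx": 0.04, "dy": 0, "dz": 0, "ax": 0, "ay": 0, "az": 0, "fingers": 0}, {"dx": 0.035, "dy": 0, "dz": 0, "ax": 0, "ay": 0, "az": 0, "fingers": 0}, {"dx": 0.018, "dy": 0, "dz": 0, "ax": 0, "ay": 0, "az": 0, "fingers": 0}, {"dx": 0, "dy": 0, "dz": -0.012, "ax": 0, "ay": 0, "az": 0, "fingers": 0}, {"dx": 0, "dy": 0, "dz": -0.01, "ax": 0, "ay": 0, "az": 0, "fingers": 0}, {"dx": 0, "dy": 0, "dz": -0.005, "ax": 0, "ay": 0, "az": 0, "fingers": 0}, {"dx": 0, "dy": 0, "dz": -0.004, "ax": 0, "ay": 0, "az": 0, "fingers": 0}, {"dx": 0, "dy": 0, "dz": 0, "ax": 0, "ay": 0, "az": 0, "fingers": 0}]'

```text
time: 23.42
tcp_pos: [0.6814, -0.1418, 0.1198]
ee_rot: [0.706, 0.043, 0.706, -0.043]
ft_force: [0.1, 0.3, -0.6]
width: 0.0001
```

```bash
python3 -c "
from h import *
goto(-.016,.04,.112)"
```

```text
t 23.43 tcp [ 0.6814 -0.1418  0.1198] g 0.0045 0.0411 yaw_y 1.4499 F [ 0.1  0.3 -0.6] w 0.0001
[[ 0.     0.121  0.993]
 [-0.     0.993 -0.121]
 [-1.    -0.     0.   ]]
delta tool [ 0.0078 -0.0011 -0.0205]
```

>>> jog_arm --plan '[{"dx": 0.0005, "dy": 0, "dz": -0.0045, "ax": 0, "ay": 0, "az": 0, "fingers": 0}, {"dx": 0.0005, "dy": 0, "dz": -0.0045, "ax": 0, "ay": 0, "az": 0, "fingers": 0}, {"dx": 0.004, "dy": 0, "dz": -0.006, "ax": 0, "ay": 0, "az": 0, "fingers": 0}, {"dx": 0.004, "dy": 0, "dz": -0.006, "ax": 0, "ay": 0, "az": 0, "fingers": 0}, {"dx": 0.005, "dy": 0, "dz": -0.005, "ax": 0, "ay": 0, "az": 0, "fingers": 0}, {"dx": 0.005, "dy": 0, "dz": -0.005, "ax": 0, "ay": 0, "az": 0, "fingers": 0}]'

```text
time: 24.18
tcp_pos: [0.6503, -0.1379, 0.0999]
ee_rot: [0.706, 0.043, 0.706, -0.043]
ft_force: [0.3, 0.2, 0.0]
width: -0.0
```

```bash
python3 -c "
from h import *
goto(-.034,.04,.0886);check()"
```

```text
t 24.18 tcp [ 0.6503 -0.1379  0.0999] g -0.0268 0.0411 yaw_y 1.4499 F [0.3 0.2 0. ] w -0.0
[[-0.     0.121  0.993]
 [ 0.     0.993 -0.121]
 [-1.     0.    -0.   ]]
delta tool [ 0.0113 -0.0011 -0.0072]
side 34 ((-0.06501421332359314, 0.060240015387535095), (0.12130144983530045, 0.10187242925167084), 81.04249572753906) -x wall [-0.01464355 -0.08835955] 13 +y wall [-0.0122619  0.1088205] 13
 lever top -0.0395 0.0455 0.1999 med gy 0.0441
 foot face gy -0.0014573750093958568 55
wrist 1829 ((-0.04610869288444519, 0.05657564848661423), (0.10161994397640228, 0.08125792443752289), 89.46795654296875) -x wall [ 0.00716965 -0.0851406 ] 938 +y wall [-0.0060724   0.10452448] 745
 lever top -0.0483 0.0314 0.1947 med gy 0.0423
 foot face gy -0.002532474172477336 703
```

```bash
python3 - <<'E'
from h import *
a=load('side')['color'][185:265,270:365];b=load('wrist')['color'][0:300,150:450]
a=cv2.resize(a,(430,362),interpolation=cv2.INTER_CUBIC);b=cv2.resize(b,(362,362))
cv2.imwrite('pics/sw5.png',cv2.convertScaleAbs(np.hstack([a,b]),alpha=1.5))
E
```

```text
(no output)
```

View pics/sw5.png

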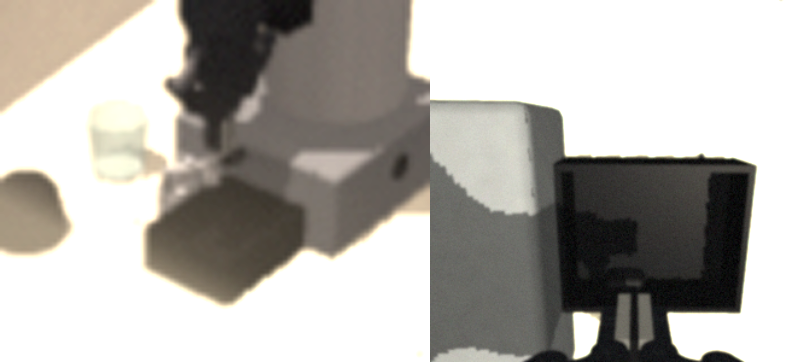

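The lever is following: in the side crop its tab is at (235,155), under the finger tip at (213,140). I'll continue down the arc.

>>> jog_arm --plan '[{"dx": 0.006, "dy": 0, "dz": -0.004, "ax": 0, "ay": 0, "az": 0, "fingers": 0}, {"dx": 0.006, "dy": 0, "dz": -0.0035, "ax": 0, "ay": 0, "az": 0, "fingers": 0}, {"dx": 0.006, "dy": 0, "dz": -0.003, "ax": 0, "ay": 0, "az": 0, "fingers": 0}, {"dx": 0.006, "dy": 0, "dz": -0.002, "ax": 0, "ay": 0, "az": 0, "fingers": 0}, {"dx": 0.006, "dy": 0, "dz": -0.002, "ax": 0, "ay": 0, "az": 0, "fingers": 0}, {"dx": 0.005, "dy": 0, "dz": -0.001, "ax": 0, "ay": 0, "az": 0, "fingers": 0}, {"dx": 0, "dy": 0, "dz": 0, "ax": 0, "ay": 0, "az": 0, "fingers": 0}]'

```text
time: 25.15
tcp_pos: [0.6346, -0.1362, 0.0646]
ee_rot: [0.705, 0.043, 0.706, -0.043]
ft_force: [0.1, 0.0, 1.0]
width: 0.0001
```

>>> jog_arm --plan '[{"dx": 0.001, "dy": 0, "dz": 0, "ax": 0, "ay": 0, "az": 0, "fingers": 0}, {"dx": 0.001, "dy": 0, "dz": 0, "ax": 0, "ay": 0, "az": 0, "fingers": 0}, {"dx": 0, "dy": 0, "dz": 0, "ax": 0, "ay": 0, "az": 0, "fingers": 0}]'

```text
time: 25.52
tcp_pos: [0.6353, -0.1361, 0.0634]
ee_rot: [0.706, 0.043, 0.706, -0.043]
ft_force: [0.8, -0.3, 0.3]
width: 0.0001
```

>>> jog_arm --plan '[{"dx": 0.001, "dy": 0, "dz": 0, "ax": 0, "ay": 0, "az": 0, "fingers": 0}, {"dx": 0.001, "dy": 0, "dz": 0, "ax": 0, "ay": 0, "az": 0, "fingers": 0}, {"dx": 0, "dy": 0, "dz": 0, "ax": 0, "ay": 0, "az": 0, "fingers": 0}]'

```text
time: 25.9
tcp_pos: [0.6353, -0.1362, 0.0612]
ee_rot: [0.706, 0.043, 0.706, -0.043]
ft_force: [0.0, 0.3, 0.4]
width: 0.0
```

>>> jog_arm --plan '[{"dx": 0.001, "dy": 0, "dz": 0, "ax": 0, "ay": 0, "az": 0, "fingers": 0}, {"dx": 0.001, "dy": 0, "dz": 0, "ax": 0, "ay": 0, "az": 0, "fingers": 0}, {"dx": 0, "dy": 0, "dz": 0, "ax": 0, "ay": 0, "az": 0, "fingers": 0}]'

```text
time: 26.28
tcp_pos: [0.6353, -0.1361, 0.0609]
ee_rot: [0.706, 0.043, 0.706, -0.043]
ft_force: [-3.0, -0.2, 7.9]
width: -0.0003
```

>>> jog_arm --plan '[{"dx": 0.001, "dy": 0, "dz": 0, "ax": 0, "ay": 0, "az": 0, "fingers": 0}, {"dx": 0, "dy": 0, "dz": 0, "ax": 0, "ay": 0, "az": 0, "fingers": 0}, {"dx": 0, "dy": 0, "dz": 0, "ax": 0, "ay": 0, "az": 0, "fingers": 0}]'

```text
time: 26.65
tcp_pos: [0.6353, -0.1361, 0.0607]
ee_rot: [0.706, 0.042, 0.706, -0.043]
ft_force: [-4.8, -0.4, 11.9]
width: 0.0005
```

It hit a stop at z = 0.0608, where the level tab's top should be 0.061, and the force is rising. I'll retreat and verify.

>>> jog_arm --plan '[{"dx": -0.01, "dy": 0, "dz": 0, "ax": 0, "ay": 0, "az": 0, "fingers": 0}, {"dx": -0.04, "dy": 0, "dz": 0, "ax": 0, "ay": 0, "az": 0, "fingers": 0}, {"dx": -0.05, "dy": 0, "dz": 0, "ax": 0, "ay": 0, "az": 0, "fingers": 0}, {"dx": -0.05, "dy": 0, "dz": 0, "ax": 0, "ay": 0, "az": 0, "fingers": 0}, {"dx": 0, "dy": 0.05, "dz": 0, "ax": 0, "ay": 0, "az": 0, "fingers": 0}, {"dx": 0, "dy": 0.05, "dz": 0.03, "ax": 0, "ay": 0, "az": 0, "fingers": 0}, {"dx": 0, "dy": 0.02, "dz": 0.05, "ax": 0, "ay": 0, "az": 0, "fingers": 0}, {"dx": 0, "dy": 0, "dz": 0, "ax": 0, "ay": 0, "az": 0, "fingers": 0}, {"dx": 0, "dy": 0, "dz": 0, "ax": 0, "ay": 0, "az": 0, "fingers": 0}]'

```text
time: 27.78
tcp_pos: [0.7286, -0.027, 0.2077]
ee_rot: [0.705, 0.043, 0.706, -0.043]
ft_force: [-1.3, -0.7, 0.3]
width: -0.0001
```

```bash
python3 - <<'E'
from h import *
st();check()
for n in('side','wrist'):
    W=world(load(n));c,t=np.cos(G[2]),np.sin(G[2]);d=W[...,:2]-G[:2];gx=d@[c,t];gy=d@[-t,c];z=W[...,2]
    m=(z>.05)&(z<.16)&(gy<.047)&(gy>.034)&(gx>-.075)&(gx<.0)
    if m.sum()>3: f=np.polyfit(gx[m],z[m],1);print(n,'lever slope',f,m.sum(),gx[m].min(),np.median(z[m]))
b=load('wrist')['color'];cv2.imwrite('pics/w6.png',cv2.convertScaleAbs(b,alpha=1.4))
E
```

```text
t 27.77 tcp [ 0.7286 -0.027   0.2077] g 0.0377 0.1607 yaw_y 1.4498 F [-1.3 -0.7  0.3] w -0.0001
[[-0.001  0.121  0.993]
 [-0.     0.993 -0.121]
 [-1.    -0.001 -0.001]]
side 33 ((-0.048832379281520844, 0.06111038848757744), (0.10675615072250366, 0.08641152828931808), 89.88864135742188) -x wall [ 0.01925184 -0.08949874] 13 +y wall [0.00455934 0.11002984] 12
 foot face gy 9.980984171779362e-05 56
wrist 969 ((-0.04585758596658707, 0.0570235401391983), (0.10156543552875519, 0.08152683824300766), 89.89252471923828) -x wall [-0.00157487 -0.08427632] 490 +y wall [-0.00754751  0.10516671] 381
 foot face gy -0.002450617110131254 730
side lever slope [-0.01931493  0.05595149] 33 -0.06322776002510594 0.056883772931708876
wrist lever slope [-0.02010411  0.0589555 ] 896 -0.05875742721313478 0.059979418456403255
```

View pics/w6.png

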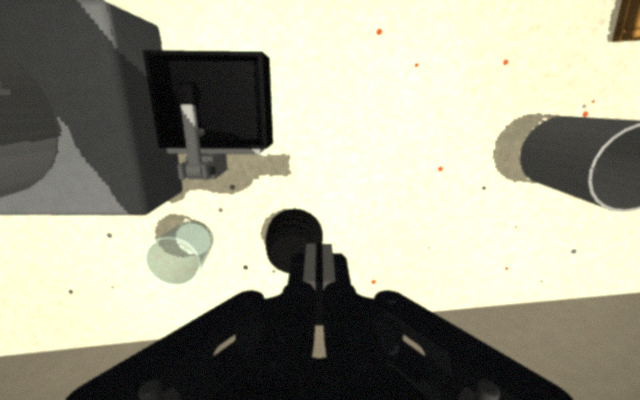

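The lever now lies level over the tray (arm from (190,90) to (195,165)). The tray is unchanged in the corner, and the cup and cap are where they were. Handing in.

```bash
python3 -c "
from h import *
print(job.close_job())"
```

```text
the job is handed in; nothing more can be done
None
```

I slid the tray flat along the counter into the corner and swung the lever down to its stop. The job was handed in at about 28 s of the 62 s allowed, with the robot clear of everything.

- **Tray:** I pushed it against the foot, then along the foot to the rail, then nudged it once more at 11 N, and it did not move. In the last look its walls were within about 0.01 rad of square. The far wall measured 107.6 mm from the foot, against 108 expected.
- **Lever:** It met its stop at 12 N with the finger tip at 60.7 mm, where a level tab's top should be 61 mm. The fitted slope afterwards was about 0.02 rad, part of which is the thicker tab.
- **Bystanders:** The cup, cap and jug looked unmoved in the last wrist picture. I did not measure any bystander again, and the others were not re-checked.

**Checks that failed or disagreed:**
- The scene camera's depth was stuck at one value, so I measured only with the side and wrist cameras.
- Those two cameras disagreed by 2–5 mm in absolute position. The fit against the rail therefore rests mainly on contact: the finger stopped at about 98 mm, which is the tray's 90 mm plus the 8 mm finger offset.
- The first two move calls were refused because rows need every field. Nothing moved.

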